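Hold the jar sealer's dial at the third notch

ROBOT

A 6-joint arm with a two-finger parallel gripper is mounted at the origin on a cart in front of the work surface, level with it; the furniture and walls round the work are solid. World frame = base frame: x ahead of the robot, y to its left, z up, the work surface at z = 0. Lengths are in mm, angles in rad, forces in N, time in s.
With the tool pointing down it reaches from about 350 to 775 mm from the base axis. Payload 7.3 kg.
Tool frame: the origin (TCP) lies midway between the tips of the shut fingers; the grasp point (between the pads) lies 19 mm behind it; z points along the fingers, y is the line along which they close (so a half turn about z gives the same grasp; the last joint's range is limited). The gripper opens to 92 mm and grips with 3 to 60 N. Pads are 19 mm wide; open, the fingers measure 130 mm over their backs; the gripper's body (75 mm by 190 mm) begins 47 mm behind the grasp point.
Start: joints at [1.048, 0.342, 1.524, -0, 1.275, -0.146], TCP at [193.159, 488.195, 226.741] pointing down, gripper open.
Joint ranges: [-2.53, 2.53], [-0.77, 2.02], [0.04, 2.7], [-1, 4.14], [0.28, 2.66], [-3.11, 3.11]. Speed limits (rad/s): [2.57, 2.57, 3.14, 3.14, 3.14, 3.14].

INTERFACE

Orientations are given as [roll, pitch, yaw] about the fixed x, y, z axes, in that order (R = Rz(yaw) Ry(pitch) Rx(roll)).
In Python, from plant import get_obs, capture, camera_model, close_job, search_frame, regions_of, pinpoint gives the robot as it stands. The module is installed in compiled form; this text tells all that it offers.
- The arm moves only by the shell command python3 -m pendant 'ROWS'. ROWS is JSON, one flat list of numbers, 7 for each row, row after row: the shift along the tool's x, y, z in units of 30 mm (1.0 is 30 mm), then the turn, a rotation vector about the tool's x, y, z in units of 4 degrees (1.0 is 4 degrees), then the closure, from -1 (fully open) to 1 (shut), so that 0 is half open. In form: [dx, dy, dz, wx, wy, wz, gripper, dx, dy, dz, wx, wy, wz, gripper, ...]. A call has 1 to 12 rows; each row shifts and turns the commanded pose from where the row before left it, along the tool's axes as they then stand; what a row does not reach is not made up. A row lasts 1/10 s, in which the tool goes at most 50 mm and 8.59 degrees, less where a joint would pass 70% of its speed; a pose out of reach is approached as far as the arm can. A call with a number of a shift or a turn outside -1 to 1 is refused whole. A call with a gripper value outside its range is refused whole. The fingers move at their own pace and stop on an object; the grip force is fixed at half the most. Time passes only in rows, so rows that do not move let the fingers close. It gives the time, the measured TCP pose, the force, the opening and the grip force at its end, in the units of the state.
- get_obs(): the state, without advancing time (a new reading comes with each control period).
- capture(name): name is "side" or "top" or "wrist"; returns the picture (420x560x3 uint8, red, green, blue); there is no depth.
- camera_model(name): a dict with "fov_y" (degrees; the focal length in pixels is half the picture's height over the tangent of half this angle, whatever the lens; pixels are square), "cx", "cy" (the principal point, pixels), "D" ([k1, k2, p1, p2, k3] as OpenCV has them; the pictures are not rectified), "pose" (4x4, takes a point from camera to world coordinates). Camera axes: x right, y up, looking along -z (the intrinsics and any distortion apply to the point x, -y, -z); pixel columns grow to the right and rows downward; lengths in mm; the calibration is good to about 2 mm. A picture is of the moment at which its call begins: read the wrist's pose just before it. camera_model takes no time and is no camera call; for the wrist camera it gives the pose at the moment of the call.
- close_job(): hands the job in; it is judged then, once.
Trained networks look in the newest picture that a camera, given by its name, has taken for a name from the list of things; names that differ only in an ending like _2 or _b are one class to them, and where a whole thing is asked for, a point or a joint stands for the part that bears it (a point fixed in the world has none). Each returns a list of dicts, best first, with "score" (0 to 1); they miss things now and then, are a little off and sometimes report something else, mostly with a low value. They report only what shows in the picture. A call takes as long as a camera call.
- search_frame(camera, thing): "location" ([column, row] in pixels, amid what is visible of it).
- regions_of(camera, thing): "pixels" (420x560 bool, what is visible of it) and "location" ([column, row] in pixels, amid what is visible of it).
- pinpoint(camera, thing): "location" ([column, row] in pixels: a listed point, or the origin of a listed thing).
The state is a dict: "time": time; "joint_positions": joint angles; "dq": joint speeds; "tau": joint torques, N m; "tool_pos": TCP position; "tcp_rot": TCP orientation; "contact_force": force on the tool from outside, world axes, zero at the start; "moment": the same for the moment, N m; "grip_width": finger opening in mm; "finger_force": force on a finger pad.
Only numpy, scipy, OpenCV 4.12 (cv2) and the standard library are available. Lean on these libraries where they do the work, as an engineer would, in place of code of your own. Each camera call takes 0.05 s, during which the arm holds its last target. There are 200 camera calls.

TASK

Pull the jar vacuum sealer's control drawer fully open by its handle; then with the gripper's fingers turn the spring-return dial inside it clockwise (seen from above) past the first two notches to the third, at the green mark, without going on to the red one, and hold it there against its spring. Leave the loose spice jar, tin and mug nearby where they stand. The dial flies back if let go, so finish while still holding it at the green mark with the drawer open.

Things in the scene. Friction and masses are not known exactly. Their poses are not given: they have to be found in the camera images.
- sealer: Jar vacuum sealer, a white box fixed to the worktop: 180 deep x 240 wide x 100 mm high. Origin: centre of its underside; -x is its front (roughly to the robot), z up. A jar 89 mm across, 142 mm high is fixed on top, its middle 130 mm behind the front edge. Its control drawer is 240 mm wide with a 12 mm front panel from 13 to 89 mm above the worktop; inside is a black deck 50 mm above the worktop, 204 mm wide.
- control_drawer (a joint): How far the control drawer is pulled out, m: 0 shut, 0.135 fully open (end stop). It slides level out of the sealer's front, along the -x axis of drawer_handle, stays where it is left, moves against about 3 N of friction (plus 8 N per m/s), and may start up to 20 mm ajar. The dial stands on the deck inside.
- drawer_handle (a point): Middle of the drawer's steel bar handle: a level round bar 10 mm thick, 100 mm long, 72 mm above the worktop, 45 mm in front of the panel (40 mm clear gap), on a leg at each end. Axes: -x the way the drawer opens, y along the bar to the left seen from the robot, z up. Moves with the drawer.
- dial_axis (a point): Point on the dial's vertical axis, half-way up its lever (67 mm above the worktop), 141 mm behind the handle bar, 84 mm behind the drawer's front panel; moves with the drawer, axes as drawer_handle. Under the sealer's top while the drawer is shut; 51 mm in front of the sealer's box when fully open. Grey hub 52 mm across, up to 76 mm above the worktop.
- dial (a joint): Dial angle, rad, growing clockwise from above: 0 rest, notches at 0.4, 0.8 (thin white marks), 1.2 (third, wide green mark), 1.6 (wide red mark, end stop). At angle q the lever points along [-cos(0.8-q), -sin(0.8-q)] in x, y of dial_axis: at rest to the front right, at 1.2 front, slightly left. It springs back to 0 from everywhere; turning takes 0.06 to 0.28 N m, rippling at the notches.
- dial_lever: The dial's orange lever: an upright bar 10 mm thick, 26 mm high (54 to 80 mm above the worktop), reaching to 55 mm from the dial's axis, with its tip about 29 mm or more from the drawer's front panel. Origin 44 mm from the axis, half-way up, on its centre line; its -x axis points outward along the lever, z up.
- spice_jar_mid (a point): Middle, half-way up, of a loose spice jar with a green cap, 46 mm across, 106 mm high, standing beside the drawer. Leave it alone.
- food_tin_mid (a point): Middle, half-way up, of a loose low gold-coloured food tin, 86 mm across, 40 mm high, standing beside the drawer. Leave it alone.
- mug_mid (a point): Middle, half-way up, of a loose yellow mug, 84 x 119 mm with its handle, 100 mm high, standing beside the sealer. Leave it alone.

How it is judged:
By the outcome, as a careful person would: the job done as asked, in the order asked, and still so for the second after the job is handed in, while the arm keeps its last pose, push and grip.
It also fails if it takes over 56 s, if anything falls off the work surface, if the arm or the gripper's body presses on something with over 40 N, if the wrist force passes 120 N, or if a joint passes its speed limit or range.

## Working session

There is one attempt and no reset: what is moved stays moved. The work goes in short steps, Python scripts to look and compute and a shell command to move; the robot and the scene stay as the last step left them, time stands still between calls to the robot, and variables do not carry over. Pictures are saved under pics/ and viewed, at most 10 in all, crops included, and the job is handed in when it is done.

```bash
mkdir -p pics
cat > h.py <<'E'
import numpy as np, cv2
from plant import *
from scipy.spatial.transform import Rotation as R
def ray(cam,m,px):
    f=210/np.tan(np.radians(m["fov_y"]/2)); K=np.array([[f,0,m["cx"]],[0,f,m["cy"]],[0,0,1.]])
    u=cv2.undistortPoints(np.array([[px]],float),K,np.array(m["D"],float))[0,0]
    P=np.array(m["pose"]); d=P[:3,:3]@np.array([u[0],-u[1],-1]); return P[:3,3],d/np.linalg.norm(d)
def tri(rs):
    A=0;b=0
    for o,d in rs:
        M=np.eye(3)-np.outer(d,d);A=A+M;b=b+M@o
    p=np.linalg.solve(A,b); return p,[np.linalg.norm((np.eye(3)-np.outer(d,d))@(p-o)) for o,d in rs]
def atz(r,z): return r[0]+r[1]*(z-r[0][2])/r[1][2]
def st():
    o=get_obs(); print({k:np.round(o[k],3).tolist() for k in ("time","tool_pos","tcp_rot","contact_force","grip_width","finger_force","joint_positions")}); return o
E
python3 - <<'E'
from h import *
st(); 
H=dict(drawer_handle=72,dial_axis=67,dial_lever=67,sealer=0,spice_jar_mid=53,food_tin_mid=20,mug_mid=50)
ims=[];rs={}
for c in ("side","top","wrist"):
    m=camera_model(c); im=capture(c); cv2.imwrite(f"pics/{c}0.png",im[:,:,::-1])
    for t in H:
        r=pinpoint(c,t)
        if r:
            q=ray(c,m,r[0]["location"]); print(c,t,round(r[0]["score"],2),np.round(r[0]["location"]),np.round(atz(q,H[t])))
            if r[0]["score"]>.4: rs.setdefault(t,[]).append(q)
for t in rs:
    if len(rs[t])>1: p,e=tri(rs[t]);print(t,np.round(p,1),np.round(e,1))
a=cv2.imread("pics/side0.png");b=cv2.imread("pics/top0.png")
cv2.imwrite("pics/st0.png",cv2.resize(np.hstack([a,b]),(800,300)))
E
```

```text
{'time': 0.0, 'tool_pos': [192.936, 487.813, 226.047], 'tcp_rot': [-3.14, -0.0, 2.765], 'contact_force': [-0.151, -0.228, 0.515], 'grip_width': 91.837, 'finger_force': 0.0, 'joint_positions': [1.048, 0.343, 1.525, -0.0, 1.275, -0.146]}
side drawer_handle 0.98 [245. 206.] [586. 104.  72.]
side dial_axis 0.94 [266. 177.] [724. 114.  67.]
side dial_lever 0.49 [324. 251.] [ 548. -164.   67.]
side sealer 0.95 [266. 192.] [725. 115.   0.]
side spice_jar_mid 0.96 [178. 207.] [500. 285.  53.]
side food_tin_mid 0.55 [322. 248.] [ 590. -141.   20.]
side mug_mid 0.74 [190. 172.] [644. 345.  50.]
top drawer_handle 0.66 [247. 229.] [584.  94.  72.]
top sealer 0.66 [243. 178.] [728. 107.   0.]
top spice_jar_mid 0.64 [169. 265.] [505. 282.  53.]
top food_tin_mid 0.81 [343. 230.] [ 586. -140.   20.]
top mug_mid 0.94 [148. 213.] [631. 336.  50.]
drawer_handle [580.2  96.1  81.6] [3.4 3.4]
sealer [724.6 110.    3.5] [3.8 3.8]
spice_jar_mid [503.3 285.2  49.5] [2.6 2.6]
food_tin_mid [ 586.5 -141.    23.5] [1.5 1.5]
mug_mid [627.6 330.3  69.9] [0. 0.]
```

View pics/st0.png

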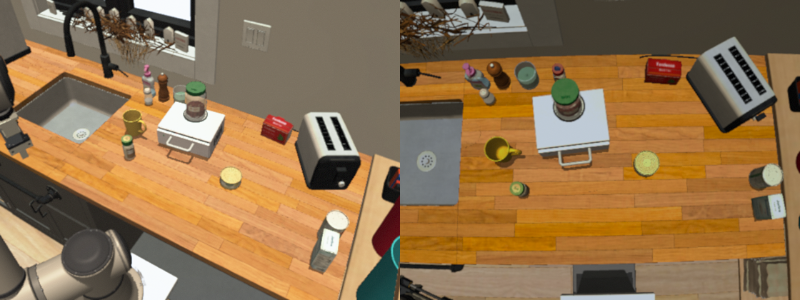

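The side and top views show the sealer, with its handle near (247, 229) in the top view. The spice jar and mug are to its left and the tin is to its right. I'll bring the wrist camera nearer.

```bash
python3 -m pendant '[-1,-0.75,0,0,0,0,-1,-1,-0.75,0,0,0,0,-1,-1,-0.75,0,0,0,0,-1,-1,-0.75,0,0,0,0,-1,-1,-0.75,0,0,0,0,-1,-1,-0.75,0,0,0,0,-1,-1,-0.75,0,0,0,0,-1,-1,-0.75,0,0,0,0,-1,-1,-0.75,0,0,0,0,-1,-1,-0.75,0,0,0,0,-1,-1,-0.75,0,0,0,0,-1,-1,-0.75,0,0,0,0,-1]'
python3 -m pendant '[0,0,0,0,0,1,-1,0,0,0,0,0,1,-1,0,0,0,0,0,1,-1,0,0,0,0,0,1,-1,0,0,0,0,0,1,-1,0,0,0,0,0,1,-1,0,0,0,0,0,1,-1,0,0,0,0,0,1,-1,0,0,0,0,0,1,-1,0,0,0,0,0,1,-1,0,0,0,0,0,1,-1,0,0,0,0,0,1,-1]'
python3 -m pendant '[0,0,0,0,0,1,-1,0,0,0,0,0,1,-1,0,0,0,0,0,1,-1,0,0,0,0,0,1,-1,0,0,0,0,0,0,-1,0,0,0,0,0,0,-1]'
cat > look.py <<'E'
from h import *
import sys,pickle
H=dict(drawer_handle=72,dial_axis=67,dial_lever=67,sealer=0)
n=sys.argv[1]; things=sys.argv[3:]
o=st(); m=camera_model("wrist"); im=capture("wrist"); cv2.imwrite(f"pics/{n}.png",im[:,:,::-1])
print("cam",np.round(m["pose"][:3],2).tolist())
try: D=pickle.load(open("rays.pkl","rb")) if sys.argv[2]=="1" else {}
except: D={}
for t in things:
    r=pinpoint("wrist",t)
    if r:
        q=ray("wrist",m,r[0]["location"]); print(t,round(r[0]["score"],2),np.round(r[0]["location"]),np.round(atz(q,H[t]),1))
        D.setdefault(t,[]).append(q)
        if len(D[t])>1: p,e=tri(D[t]);print("  tri",np.round(p,1),np.round(e,1))
pickle.dump(D,open("rays.pkl","wb"))
E
python3 look.py w1 0 drawer_handle dial_axis sealer
```

```text
time: 2.4
tool_pos: [429.2, 103.2, 226.9]
tcp_rot: [3.141, 0.001, 2.765]
contact_force: [-0.4, 1.0, -0.4]
grip_width: 91.9
finger_force: 0.0
time: 3.6
tool_pos: [428.6, 104.7, 226.8]
tcp_rot: [3.141, -0.0, 1.924]
contact_force: [0.2, -0.4, 0.2]
grip_width: 91.6
finger_force: 0.0
time: 4.2
tool_pos: [428.5, 104.7, 226.8]
tcp_rot: [3.141, -0.0, 1.65]
contact_force: [-0.5, 0.2, -0.2]
grip_width: 92.0
finger_force: 0.0
{'time': 4.2, 'tool_pos': [428.548, 104.68, 226.762], 'tcp_rot': [3.141, -0.0, 1.65], 'contact_force': [-0.458, 0.168, -0.19], 'grip_width': 91.951, 'finger_force': 0.0, 'joint_positions': [0.065, 0.188, 1.737, 0.0, 1.216, -0.013]}
cam [[1.0, -0.08, -0.02, 422.78], [0.08, 0.95, 0.29, 182.82], [0.0, -0.29, 0.96, 386.18]]
drawer_handle 0.64 [446. 215.] [587.8  93.9  72. ]
sealer 0.91 [546. 193.] [738.2 109.    0. ]
```

View pics/w1.png

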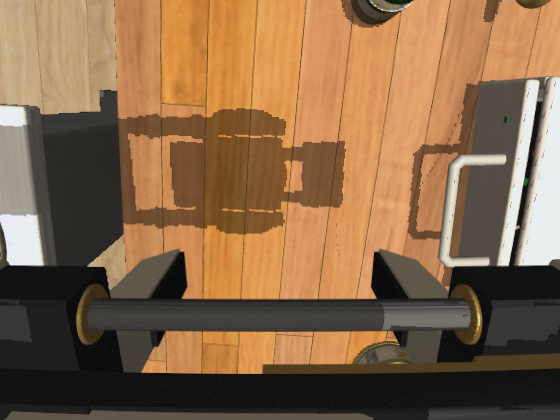

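The wrist view shows the handle bar from about (458,165) to (446,258), with the drawer slightly ajar. I'll move above the handle for a second view.

```bash
python3 -m pendant '[-0.4,1,0,0,0,0,-1,-0.4,1,0,0,0,0,-1,-0.4,1,0,0,0,0,-1,-0.4,0.7,0,0,0,0,-1,0,0,0,0,0,0,-1,0,0,0,0,0,0,-1]'
python3 look.py w2 1 drawer_handle dial_axis sealer
python3 - <<'E'
from h import *
r=regions_of("wrist","drawer_handle");print([ (round(x["score"],2),x["pixels"].sum()) for x in r])
E
```

```text
time: 5.0
tool_pos: [542.6, 65.3, 226.2]
tcp_rot: [-3.14, -0.0, 1.648]
contact_force: [-0.1, 0.2, -0.1]
grip_width: 91.8
finger_force: 0.0
{'time': 5.0, 'tool_pos': [542.574, 65.301, 226.178], 'tcp_rot': [-3.14, -0.0, 1.648], 'contact_force': [-0.099, 0.181, -0.051], 'grip_width': 91.752, 'finger_force': 0.0, 'joint_positions': [-0.021, 0.383, 1.464, 0.0, 1.296, -0.098]}
cam [[1.0, -0.07, -0.02, 537.19], [0.08, 0.95, 0.29, 143.41], [-0.0, -0.29, 0.96, 385.6]]
drawer_handle 0.89 [334. 161.] [589.7  96.4  72. ]
  tri [589.6  94.6  69.6] [1.5 1.5]
sealer 0.77 [459. 147.] [736.6 112.6  -0. ]
  tri [731.4 112.    9.1] [1.4 1.4]
[]
```

View pics/w2.png

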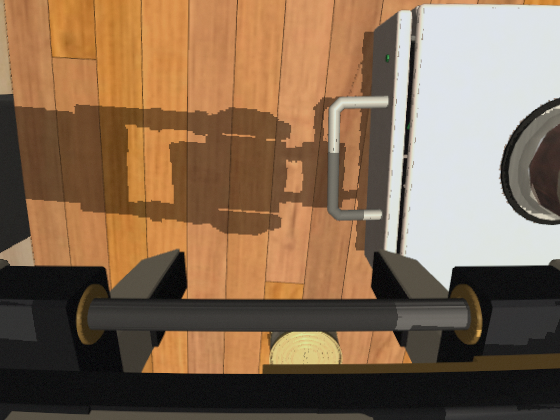

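The bar runs from about (335,105) to (334,212), and the sealer's box edge from (416,12) to (407,255). I'll work out the positions and yaw from these.

Run:
```python
from h import *
m=camera_model("wrist")
def P(px,z): return atz(ray("w",m,px),z)
for n,a,b,z in [("bar",(335,108),(334,210),72),("panel",(404,14),(396,220),89),("box",(416,14),(406,255),100),("legs",(385,102),(378,215),72)]:
    p,q=P(a,z),P(b,z); d=p-q; print(n,np.round(p,1),np.round(q,1),"psi",np.degrees(np.arctan2(-d[0],d[1])))
```

```text
bar [585.1 142.4  72. ] [595.3  51.7  72. ] psi 6.403320515154585
panel [627.  216.5  89. ] [648.4  51.7  89. ] psi 7.37020239839575
box [632.6 214.7 100. ] [658.9  23.5 100. ] psi 7.833912238872117
legs [627.2 151.   72. ] [637.  50.  72.] psi 5.514416548206092
```

```bash
python3 -m pendant '[0,0,0,0,0,-0.6,0.3,0.4,0.85,0,0,0,0,0.3,0.4,0.85,0,0,0,0,0.3,0,0,1,0,0,0,0.3,0,0,1,0,0,0,0.3,0,0,1,0,0,0,0.3,0,0,0.9,0,0,0,0.3,0,0,0,0,0,0,0.3,0,0,0,0,0,0,0.3]'
python3 look.py w3 1 drawer_handle
```

```text
time: 6.15
tool_pos: [590.8, 95.5, 110.4]
tcp_rot: [3.141, -0.0, 1.69]
contact_force: [0.8, 0.6, 1.4]
grip_width: 32.4
finger_force: 0.0
{'time': 6.15, 'tool_pos': [590.765, 95.466, 110.415], 'tcp_rot': [3.141, -0.0, 1.69], 'contact_force': [0.801, 0.59, 1.449], 'grip_width': 32.383, 'finger_force': 0.0, 'joint_positions': [0.032, 0.583, 1.47, 0.0, 1.089, -0.087]}
cam [[0.99, -0.11, -0.03, 581.8], [0.12, 0.95, 0.29, 173.29], [0.0, -0.29, 0.96, 269.84]]
drawer_handle 0.96 [275. 240.] [589.3  94.1  72. ]
  tri [589.2  94.6  71.2] [1.3 1.8 0.8]
```

View pics/w3.png

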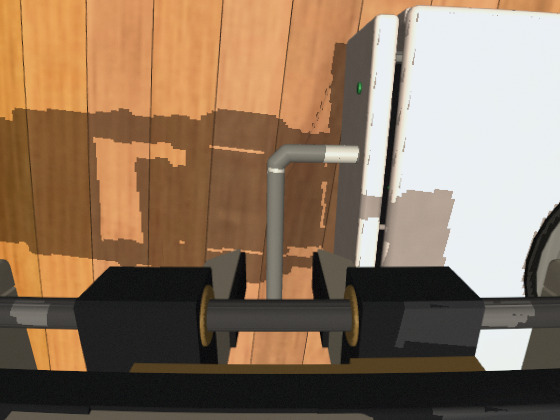

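The bar (x≈275) is centred between the fingers and clear of the panel. Next I descend and close.

```bash
python3 -m pendant '[0,0,1,0,0,0,0.3,0,0,0.87,0,0,0,0.3,0,0,0,0,0,0,0.3,0,0,0,0,0,0,1,0,0,0,0,0,0,1,0,0,0,0,0,0,1,0,0,0,0,0,0,1,0,0,0,0,0,0,1]'
```

```text
time: 7.05
tool_pos: [588.8, 95.0, 55.1]
tcp_rot: [-3.138, 0.0, 1.69]
contact_force: [-8.5, -1.9, 8.3]
grip_width: 8.5
finger_force: 30.0
```

```bash
python3 -m pendant '[0,-0.3,0,0,0,0,1,0,-0.4,0,0,0,0,1,0,-0.4,0,0,0,0,1,0,-0.4,0,0,0,0,1,0,-0.4,0,0,0,0,1,0,-0.4,0,0,0,0,1,0,-0.4,0,0,0,0,1,0,-0.4,0,0,0,0,1,0,-0.4,0,0,0,0,1,0,-0.3,0,0,0,0,1,0,-0.2,0,0,0,0,1,0,0,0,0,0,0,1]'
```

```text
time: 8.25
tool_pos: [471.4, 82.8, 55.1]
tcp_rot: [3.139, -0.002, 1.689]
contact_force: [-1.8, 9.9, 6.3]
grip_width: 8.6
finger_force: 30.0
```

```bash
python3 -m pendant '[0,-0.12,0,0,0,0,1,0,-0.12,0,0,0,0,1,0,0,0,0,0,0,1]'; python3 -m pendant '[0,-0.1,0,0,0,0,1,0,0,0,0,0,0,1]'
```

```text
time: 8.55
tool_pos: [465.1, 82.1, 55.1]
tcp_rot: [3.138, -0.003, 1.689]
contact_force: [0.2, 11.2, 5.5]
grip_width: 9.3
finger_force: 30.0
time: 8.75
tool_pos: [462.3, 81.8, 55.1]
tcp_rot: [3.137, -0.003, 1.689]
contact_force: [0.0, 12.1, 4.3]
grip_width: 9.0
finger_force: 30.0
```

```bash
python3 -m pendant '[0,-0.1,0,0,0,0,1,0,-0.1,0,0,0,0,1,0,0,0,0,0,0,1]'; python3 -m pendant '[0,-0.1,0,0,0,0,1,0,0,0,0,0,0,1]'; python3 -m pendant '[0,-0.1,0,0,0,0,1,0,0,0,0,0,0,1]'
```

```text
time: 9.05
tool_pos: [456.3, 81.2, 55.1]
tcp_rot: [3.137, -0.003, 1.689]
contact_force: [0.1, 13.5, 4.9]
grip_width: 9.4
finger_force: 30.0
time: 9.25
tool_pos: [454.6, 81.0, 55.1]
tcp_rot: [3.134, -0.003, 1.689]
contact_force: [3.6, 14.1, 0.6]
grip_width: 8.8
finger_force: 30.0
time: 9.45
tool_pos: [454.7, 81.0, 55.2]
tcp_rot: [3.128, -0.003, 1.688]
contact_force: [14.0, 18.9, -10.4]
grip_width: 9.2
finger_force: 30.0
```

The drawer is at its end stop: it travelled 135 mm and the force is rising. I'll release, rise, move over the lever and turn to align with it.

```bash
python3 -m pendant '[0,0.1,0,0,0,0,0.3,0,0,0,0,0,0,0.3,0,0,0,0,0,0,0.3,0,0,-0.5,0,0,0,0.3,0,0,-1,0,0,0,0.3,0,0,-1,0,0,0,0.3,0,0,-1,0,0,0,0.3,-0.3,0.9,-0.5,0,0,0,0.3,-0.3,0.9,0,0,0,0,0.3,-0.3,0.9,0,0,0,0,0.3,-0.2,0.9,0,0,0,0,0.3]'
python3 -m pendant '[0,0,0,0,0,1,0.3,0,0,0,0,0,1,0.3,0,0,0,0,0,1,0.3,0,0,0,0,0,1,0.3,0,0,0,0,0,1,0.3,0,0,0,0,0,1,0.3,0,0,0,0,0,1,0.3,0,0,0,0,0,1,0.3,0,0,0,0,0,1,0.3,0,0,0,0,0,1,0.3,0,0,0,0,0,1,0.3,0,0,0,0,0,0.25,0.3]'
python3 -m pendant '[0,0,0,0,0,0,0.3]'
python3 look.py w4 0 drawer_handle dial_axis dial_lever
```

```text
time: 10.55
tool_pos: [564.3, 57.9, 173.9]
tcp_rot: [3.142, 0.0, 1.689]
contact_force: [0.2, 0.2, -0.7]
grip_width: 32.3
finger_force: 0.0
time: 11.75
tool_pos: [563.2, 58.4, 173.6]
tcp_rot: [-3.141, 0.0, 0.903]
contact_force: [-0.1, 0.4, 0.1]
grip_width: 32.3
finger_force: 0.0
time: 11.85
tool_pos: [563.4, 58.5, 173.6]
tcp_rot: [-3.141, 0.0, 0.905]
contact_force: [0.1, -0.2, -0.4]
grip_width: 32.3
finger_force: 0.0
{'time': 11.85, 'tool_pos': [563.357, 58.529, 173.592], 'tcp_rot': [-3.141, 0.0, 0.905], 'contact_force': [0.078, -0.207, -0.372], 'grip_width': 32.341, 'finger_force': 0.0, 'joint_positions': [-0.032, 0.463, 1.488, -0.0, 1.191, 0.634]}
cam [[0.79, 0.59, 0.18, 612.77], [-0.62, 0.75, 0.23, 120.04], [-0.0, -0.29, 0.96, 333.0]]
drawer_handle 0.56 [155. 268.] [452.8  80.4  72. ]
dial_axis 0.6 [279. 144.] [594.   96.2  67. ]
dial_lever 0.58 [276. 198.] [566.   64.8  67. ]
```

View pics/w4.png

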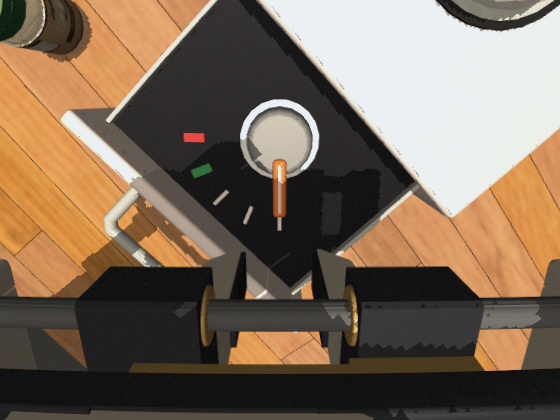

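The wrist view shows the open drawer with the dial axis at (279,140) and the orange lever from (280,165) to (280,215), between the fingers. The third mark, green, is at (202,170). I'll lower and check.

```bash
python3 -m pendant '[0.15,0,1,0,0,0,0.3,0,0,0.95,0,0,0,0.3,0,0,0,0,0,0,0.3,0,0,0,0,0,0,0.3]'
python3 look.py w5 1 dial_axis dial_lever
python3 - <<'E'
from h import *
m=camera_model("wrist");im=capture("wrist").astype(int)
M=(im[:,:,0]>150)&(im[:,:,2]<90)&(im[:,:,0]-im[:,:,1]>60); M[:60]=0
r,c=np.nonzero(M); print(r.min(),r.max(),c.min(),c.max())
for row in range(r.min(),r.max(),12):
    cc=c[r==row]
    if len(cc): print(row,cc.min(),cc.max(),np.round(atz(ray("w",m,(cc.mean(),row)),80),1))
E
```

```text
time: 12.45
tool_pos: [566.5, 62.3, 115.4]
tcp_rot: [-3.141, 0.0, 0.905]
contact_force: [0.3, -0.3, 0.3]
grip_width: 32.0
finger_force: 0.0
{'time': 12.45, 'tool_pos': [566.505, 62.285, 115.424], 'tcp_rot': [-3.141, 0.0, 0.905], 'contact_force': [0.326, -0.274, 0.311], 'grip_width': 31.963, 'finger_force': 0.0, 'joint_positions': [-0.025, 0.531, 1.55, 0.0, 1.061, 0.641]}
cam [[0.79, 0.59, 0.18, 615.96], [-0.62, 0.75, 0.23, 123.76], [-0.0, -0.29, 0.96, 274.79]]
dial_axis 0.65 [279. 162.] [594.4  96.6  67. ]
  tri [593.3  95.2  56.7] [0. 0.]
dial_lever 0.55 [279. 235.] [566.2  60.6  67. ]
  tri [572.3  70.3  96.8] [1.2 1.2]
60 363 0 559
60 8 68 [537.9 214.2  80. ]
72 36 36 [525.6 216.5  80. ]
84 47 88 [535.1 200.8  80. ]
96 30 64 [522.9 202.8  80. ]
108 71 74 [527.5 190.9  80. ]
120 0 1 [490.6 212.8  80. ]
144 0 3 [480.7 203.8  80. ]
156 0 184 [524.1 160.2  80. ]
168 0 30 [476.5 189.6  80. ]
180 0 44 [474.1 182.4  80. ]
192 1 285 [496.4 155.7  80. ]
204 0 282 [483.5 156.7  80. ]
216 0 559 [502.  132.8  80. ]
228 0 559 [523.5 106.4  80. ]
240 0 559 [512.  105.7  80. ]
252 0 559 [502.4 103.4  80. ]
264 10 441 [461.7 124.9  80. ]
276 13 66 [434.9 135.1  80. ]
288 17 536 [468.9  98.4  80. ]
336 319 319 [547.1  -7.5  80. ]
348 306 325 [542.1 -15.5  80. ]
360 229 308 [499.9   5.5  80. ]
```

View pics/w5.png

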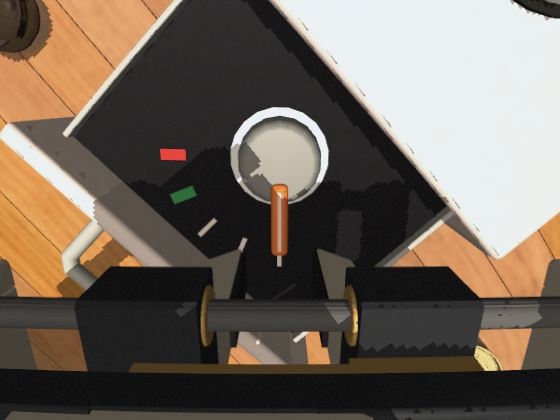

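The lever (x≈279) is centred between the fingers, with its tip at row 254. Next I descend and grip.

```bash
python3 -m pendant '[0,0,1,0,0,0,0.3,0,0,0.98,0,0,0,0.3,0,0,0,0,0,0,0.3,0,0,0,0,0,0,1,0,0,0,0,0,0,1,0,0,0,0,0,0,1,0,0,0,0,0,0,1,0,0,0,0,0,0,1]'
```

```text
time: 13.45
tool_pos: [567.2, 62.6, 57.2]
tcp_rot: [3.14, -0.002, 0.904]
contact_force: [-1.4, 1.8, 7.4]
grip_width: 10.0
finger_force: 30.0
```

```bash
python3 -m pendant '[0.004,-0.1,0,0,0,1,1,0.004,-0.1,0,0,0,1,1,0.004,-0.1,0,0,0,1,1,0.004,-0.1,0,0,0,1,1,0.004,-0.1,0,0,0,1,1,0.004,-0.1,0,0,0,1,1,0.004,-0.1,0,0,0,1,1,0.004,-0.1,0,0,0,1,1,0.004,-0.1,0,0,0,1,1,0.004,-0.1,0,0,0,1,1,0,0,0,0,0,0,1]'
python3 - <<'E'
from h import *
o=st();p=np.array(o["tool_pos"]);d=np.array([594.4,96.2])-p[:2];print(np.hypot(*d),np.arctan2(d[1],d[0]),o["moment"])
E
```

```text
time: 14.55
tool_pos: [551.2, 88.2, 57.2]
tcp_rot: [-3.141, -0.001, 0.205]
contact_force: [-3.2, 2.7, 8.1]
grip_width: 9.9
finger_force: 30.0
{'time': 14.55, 'tool_pos': [551.204, 88.237, 57.19], 'tcp_rot': [-3.141, -0.001, 0.205], 'contact_force': [-3.2, 2.69, 8.062], 'grip_width': 9.91, 'finger_force': 30.012, 'joint_positions': [0.021, 0.588, 1.641, 0.001, 0.911, 1.386]}
43.92419903629342 0.18230203912810167 [0.30495585 0.5885988  0.22250672]
```

```bash
python3 -m pendant '[0.004,-0.1,0,0,0,1,1,0.004,-0.1,0,0,0,1,1,0.004,-0.1,0,0,0,1,1,0.004,-0.1,0,0,0,1,1,0.004,-0.1,0,0,0,1,1,0.004,-0.1,0,0,0,1,1,0.003,-0.08,0,0,0,0.8,1,0,0,0,0,0,0,1,0,0,0,0,0,0,1]'
python3 look.py w6 0 dial_axis dial_lever drawer_handle
python3 - <<'E'
from h import *
o=st();p=np.array(o["tool_pos"]);d=np.array([594.4,96.2])-p[:2];print(np.hypot(*d),np.arctan2(d[1],d[0]),o["moment"])
a=cv2.imread("pics/w6.png");s=capture("side")[:,:,::-1];t=capture("top")[:,:,::-1]
cv2.imwrite("pics/c6.png",np.hstack([cv2.resize(a,(480,360)),cv2.resize(t[150:300,160:340],(320,360))]))
E
```

```text
time: 15.45
tool_pos: [551.9, 108.9, 57.2]
tcp_rot: [-3.14, -0.001, -0.268]
contact_force: [-2.9, 5.8, 9.0]
grip_width: 9.7
finger_force: 30.1
{'time': 15.45, 'tool_pos': [551.913, 108.922, 57.215], 'tcp_rot': [-3.14, -0.001, -0.268], 'contact_force': [-2.889, 5.832, 9.007], 'grip_width': 9.675, 'finger_force': 30.063, 'joint_positions': [0.058, 0.594, 1.629, 0.002, 0.918, 1.895]}
cam [[-0.26, 0.92, 0.28, 628.51], [-0.96, -0.25, -0.08, 87.04], [-0.0, -0.29, 0.96, 216.68]]
dial_axis 0.6 [276. 184.] [595.8  97.6  67. ]
dial_lever 0.72 [278. 276.] [553.3 108.5  67. ]
{'time': 15.65, 'tool_pos': [551.914, 108.916, 57.185], 'tcp_rot': [-3.14, -0.001, -0.268], 'contact_force': [-3.375, 5.745, 8.836], 'grip_width': 9.679, 'finger_force': 30.067, 'joint_positions': [0.058, 0.594, 1.629, 0.002, 0.918, 1.895]}
44.34778369682611 -0.2908243541204073 [0.8641594  0.69103084 0.34837562]
```

View pics/c6.png

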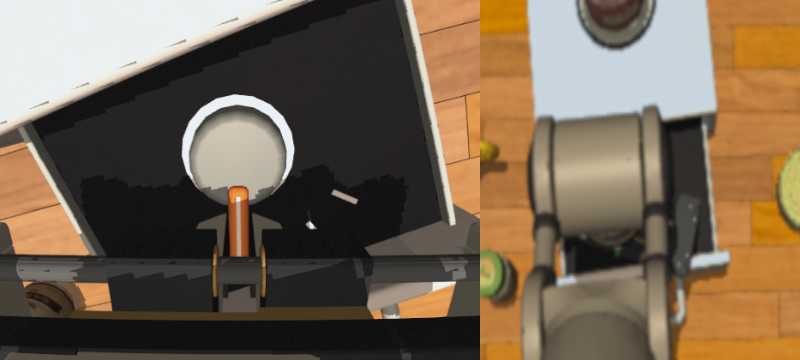

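The lever is held between the fingers and appears close to the third mark, which is hidden under the gripper. The first two marks are passed and visible, and the jar and tin are still standing. By tool rotation the dial is at about 1.17 rad. I'll nudge it slightly and pull outward so the drawer stays at its stop.

```bash
python3 -m pendant '[-0.04,-0.025,0,0,0,0.25,1,-0.04,-0.02,0,0,0,0.2,1,0,0,0,0,0,0,1,0,0,0,0,0,0,1]'
python3 look.py w7 1 dial_axis dial_lever
python3 - <<'E'
from h import *
o=get_obs();p=np.array(o["tool_pos"]);d=np.array([594.4,96.2])-p[:2];print(np.hypot(*d),np.arctan2(d[1],d[0]),o["moment"])
for c in ("side","top"):
    m=camera_model(c);capture(c)
    for t,z in (("drawer_handle",72),("spice_jar_mid",53),("food_tin_mid",20),("mug_mid",50)):
        r=pinpoint(c,t)
        if r: print(c,t,r[0]["score"],np.round(r[0]["location"]),np.round(atz(ray(c,m,r[0]["location"]),z)))
E
```

```text
time: 16.15
tool_pos: [551.6, 110.1, 57.1]
tcp_rot: [-3.139, -0.004, -0.3]
contact_force: [2.5, 4.4, 7.0]
grip_width: 9.8
finger_force: 30.1
{'time': 16.15, 'tool_pos': [551.606, 110.126, 57.136], 'tcp_rot': [-3.139, -0.004, -0.3], 'contact_force': [2.544, 4.427, 6.958], 'grip_width': 9.826, 'finger_force': 30.104, 'joint_positions': [0.061, 0.592, 1.632, 0.001, 0.913, 1.931]}
cam [[-0.3, 0.92, 0.27, 626.98], [-0.96, -0.28, -0.09, 85.89], [-0.0, -0.29, 0.96, 216.88]]
dial_axis 0.59 [276. 183.] [595.5  97.5  67. ]
  tri [588.5 100.   33.6] [0.1 0.1]
dial_lever 0.92 [280. 281.] [550.1 109.5  67. ]
  tri [624.   87.6 209.4] [0.9 0.9]
45.01616273853226 -0.31469496939740954 [ 0.67973471 -0.28796486  0.36921702]
side drawer_handle 0.95 [228. 238.] [458.  83.  72.]
side spice_jar_mid 0.78 [177. 206.] [501. 289.  53.]
side food_tin_mid 0.84 [321. 248.] [ 587. -140.   20.]
side mug_mid 0.65 [190. 175.] [636. 339.  50.]
top spice_jar_mid 0.62 [168. 263.] [509. 284.  53.]
top food_tin_mid 0.85 [342. 228.] [ 592. -136.   20.]
top mug_mid 0.73 [149. 215.] [628. 333.  50.]
```

View pics/w7.png

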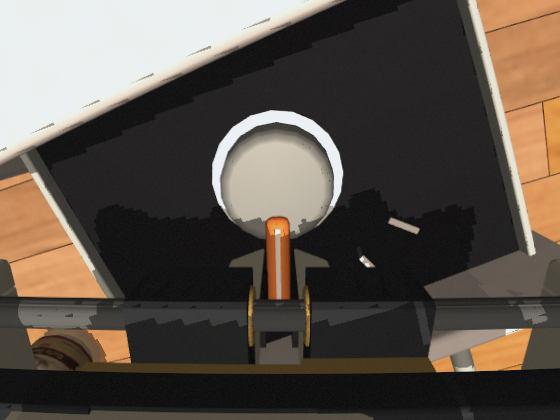

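The lever is gripped. The rest mark at (405,227) and the first notch at (366,262) lie about 70° and 47° from it, which fits 1.2 rad. The tool has turned 1.204 rad since gripping, the drawer is at its stop, and the loose things are where they stood.

```bash
python3 -c "
from plant import close_job
print(close_job())"
```

```text
the job is handed in; nothing more can be done
None
```

I handed the job in with the drawer pulled to its end stop and the dial held at about 1.20 rad, the third notch. That angle comes from the tool's turn and the visible marks, because the gripper hid the green mark; the spice jar, tin and mug are still where they stood.

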